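# Hold the snack box lid open on the high chair tray

## Task

The rubber duck is standing on the closed lid of the snack box: take it off and stand it upright in the middle of the round blue mat, leaving it there. Then lift the lid, which has a red handle, and hold it open at 60 degrees from closed, so that the box can be filled; it springs shut if let go, so the program finishes while the gripper is still holding the lid at that angle. Leave the bowl, the cup and the spoon where they are.

Things in the scene. Friction and masses are not known exactly. Their poses are not given: they have to be found in the camera images.
- duck_center (a point): yellow hard vinyl duck with orange beak, about 60 g, 76 mm long, 44 wide, 64 high, starting upright on the lid. The point is mid-body, 26 mm above its flat underside; x to the beak, z up. The body is a barrel along x, 44 mm wide for 11 mm either way of the point: grip across y. Head: 31 mm wide, centred 18 mm ahead of the point, its top 38 mm above it.
- mat_top (a point): centre of the upper face of a round blue mat, 110 mm across and 3 mm thick, fixed on the tray; z up.
- lid_bar (a point): middle of the red handle bar of the snack box lid: a round bar 10 mm thick along the lid's y, with 70 mm clear between its two side arms. It stands 40 mm out in front of the lid (35 mm of free gap between bar and lid or box), 74 mm above the tray when closed. The frame turns with the lid: with the lid closed x points from the bar level towards the hinge and z up.
- lid_hinge (a point): middle of the lid's hinge line, on the far rim of the box, 152 mm from the bar and level with it when closed. x points level from handle to hinge, y along the hinge line, z up; fixed. The pale green box (110 mm in x, 120 in y, 70 high, white lid 8 mm thick) is fixed to the tray on the -x side. Lid open by a: the bar is 152 mm * cos(a) to the -x side and 152 mm * sin(a) above this point.
- lid (a joint): opening angle of the lid in rad: 0 closed, growing as the handle is lifted, stop at 1.6; 60 degrees is 1.047. A spring and the lid's weight shut it from any angle (about 1 to 2 N at the bar).
- bowl_center (a point): coral silicone bowl, 116 mm across, 45 mm high, loose, half-way up; leave alone.
- cup_center (a point): bamboo cup, 64 mm across, 80 mm high, loose, half-way up; leave alone.
- spoon: green plastic spoon, 130 mm long, lying on the tray along its own x; leave alone. The white tray's surface is 22 mm above the work surface.
Mind the look-alikes: they are no part of the job. Of the things like the part that bears duck_center, leave any that is turquoise; of the rest the smaller one is meant.

How it is judged:
By the outcome, as a careful person would: the job done as asked, in the order asked, and still so for the second after the job is handed in, while the arm keeps its last pose, push and grip.
It also fails if it takes over 56 s, if anything falls off the work surface, if the arm or the gripper's body presses on something with over 40 N, if the wrist force passes 120 N, or if a joint passes its speed limit or range.

## Robot

A 7-joint arm with a two-finger parallel gripper is mounted at the origin on the work surface. World frame = base frame: x ahead of the robot, y to its left, z up, the work surface at z = 0. Lengths are in m, angles in rad, forces in N, time in s.
With the tool pointing down it reaches from about 0.4 to 0.875 m from the base axis. Payload 6.5 kg.
Tool frame: the origin (TCP) lies midway between the tips of the shut fingers; the grasp point (between the pads) lies 19 mm behind it; x points along the fingers, y is the direction in which the jaws open and shut, and the axes are right-handed (so a half turn about x gives the same grasp; the last joint's range is limited). The gripper opens to 85 mm and grips with 20 to 120 N. Pads are 22 mm wide; open, the fingers measure 114 mm over their backs; the gripper's body (76 mm by 85 mm) begins 54 mm behind the grasp point. The pads swing forward as they close: fully open they stand 13 mm farther back than shut.
Start: joints at [1.22, 0.536, -0.004, 1.538, 0.003, 1.067, -0.071], TCP at [0.183, -0.624, 0.231] pointing down, gripper open.
Joint ranges: [-2.7, 2.7], [-0.37, 2.16], [-1.27, 1.26], [0.24, 2.4], [-1.31, 4.45], [0.19, 1.91], [-2.76, 2.76]. Speed limits (rad/s): [2.39, 2.39, 3.14, 3.14, 3.14, 3.14, 3.14].

## Interface

Orientations are given as a 3x3 rotation matrix whose columns are the frame's x, y, z axes.
In Python, from bench import env gives the robot as it stands.
- The arm moves only by the tool apply_moves, never from a script. Its argument "targets" is a list of rows, each an object with "translation": the shift along the world's x, y, z in m, a list of three; "dr": the turn, a rotation vector about the world's x, y, z in degrees, a list of three; "jaw": the closure, from 0 (fully open) to 1 (shut). In form: [{"translation": [x, y, z], "dr": [ax, ay, az], "jaw": jaw}, ...]. A call has 1 to 12 rows; each row is the pose to reach, as a shift and turn from the pose commanded when the call began; what a row does not reach only later rows make up. A row lasts 1/8 s, in which the tool goes at most 62.5 mm and 10.7 degrees, less where a joint would pass 70% of its speed; a pose out of reach is approached as far as the arm can. A call with a gripper value outside its range is refused whole. The fingers move at their own pace and stop on an object; the grip force is fixed at half the most. Time passes only in rows, so rows that repeat a pose let the fingers close. It gives the time, the measured TCP pose, the force and the opening at its end, in the units of the state.
- env.get_obs(): the state, without advancing time (a new reading comes with each control period).
- env.capture(name): name is "scene" or "top"; returns a dict with "pixels" (400x640x3 uint8, red, green, blue), "K" (3x3 intrinsics, pixels), "T" (4x4, takes a point from camera to world coordinates). Camera axes: x right, y up, looking along -z (the intrinsics and any distortion apply to the point x, -y, -z); pixel columns grow to the right and rows downward; lengths in m; the calibration is good to about 2 mm. A picture is of the moment at which its call begins. There is no depth.
- env.close_job(): hands the job in, once; it reports no verdict.
The state is a dict: "t": time; "joint_positions": joint angles; "joint_velocities": joint speeds; "joint_efforts": joint torques, N m; "tcp_pos": TCP position; "orientation": TCP orientation; "force": force on the tool from outside, world axes, zero at the start; "wrist_torque": the same for the moment, N m; "grip_width": finger opening in m.
Only numpy, scipy, OpenCV 4.12 (cv2) and the standard library are available. Lean on these libraries where they do the work, as an engineer would, in place of code of your own. Each camera call takes 0.05 s, during which the arm holds its last target.

## Working session

There is one attempt and no reset: what is moved stays moved. The work goes in short steps, Python scripts to look and compute and a tool call to move; the robot and the scene stay as the last step left them, time stands still between calls to the robot, and variables do not carry over. Pictures are saved under pics/ and viewed, and the job is handed in when it is done.

Besides the shell and the picture viewer there is one more tool, called after "Call:" by a JSON object that holds its "fn" and its "kwargs", one argument or row to a line. apply_moves: Moves the arm, as the interface text tells. Its arguments: {"type":"object","properties":{"targets":{"type":"array","items":{"type":"object","properties":{"translation":{"type":"array","items":{"type":"number"}},"dr":{"type":"array","items":{"type":"number"}},"jaw":{"type":"number"}}}}},"required":["targets"]}

```bash
ls; mkdir -p pics
cat > h.py <<'E'
import numpy as np, cv2
from bench import env
def cap(n,f=None):
    c=env.capture(n)
    if f: cv2.imwrite('pics/'+f,c['pixels'][:,:,::-1])
    return c
E
python3 - <<'E'
from h import *
for n in ('scene','top'):
    c=cap(n,n+'0.png'); print({k:(v if k!='pixels' else v.shape) for k,v in c.items()})
    np.savez(n+'0.npz',**{k:v for k,v in c.items() if k in('pixels','K','T')})
print(env.get_obs())
E
```

```text
pics
{'pixels': (400, 640, 3), 'K': array([[446.80742216,   0.        , 314.04470775],
       [  0.        , 446.80742216, 207.77404347],
       [  0.        ,   0.        ,   1.        ]]), 'T': array([[ 0.19584949, -0.66069716,  0.72465318,  1.30257073],
       [ 0.98060554,  0.12632237, -0.14985135, -0.15251169],
       [ 0.00746645,  0.73994724,  0.67262347,  0.78178821],
       [ 0.        ,  0.        ,  0.        ,  1.        ]])}
{'pixels': (400, 640, 3), 'K': array([[449.35054435,   0.        , 311.58392096],
       [  0.        , 449.35054435, 206.6530661 ],
       [  0.        ,   0.        ,   1.        ]]), 'T': array([[-0.12919654,  0.96657202, -0.22146511,  0.38946894],
       [-0.99161198, -0.12677321,  0.02518409, -0.00840697],
       [-0.00373361,  0.22286115,  0.97484305,  0.94047497],
       [ 0.        ,  0.        ,  0.        ,  1.        ]])}
{'t': 0.1, 'joint_positions': array([ 1.21980469,  0.5371042 , -0.00443441,  1.53878097,  0.00258264,
        1.06732316, -0.07118223]), 'joint_velocities': array([ 0.00132433, -0.00053414, -0.0031897 , -0.00133258, -0.00146691,
        0.00019044,  0.00079658]), 'joint_efforts': array([ 2.49206358e-03, -5.84574866e+01,  1.05175808e+00, -2.59778649e+01,
        1.26227646e-02,  4.63877965e-03,  3.10992917e-06]), 'tcp_pos': array([ 0.18244628, -0.6232617 ,  0.23048921]), 'orientation': array([[-5.53029077e-04,  2.81031416e-01, -9.59698410e-01],
       [ 1.51199037e-03, -9.59697224e-01, -2.81031940e-01],
       [-9.99998704e-01, -1.60647358e-03,  1.05823678e-04]]), 'force': array([ 1.24064109, -0.10304937, -0.06665294]), 'wrist_torque': array([-0.01468414,  0.01372755,  0.02458572]), 'grip_width': 0.08559184295129219}
```

View pics/scene0.png

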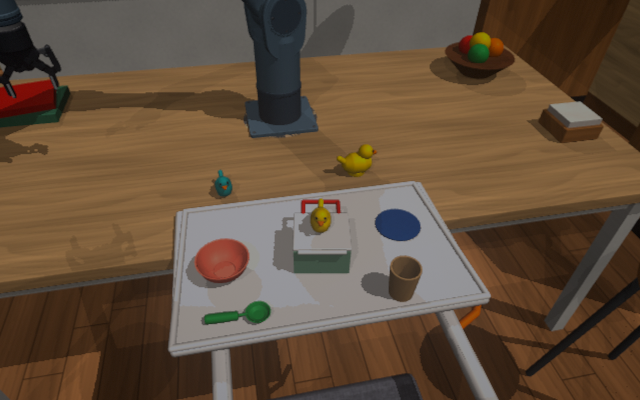

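View pics/top0.png

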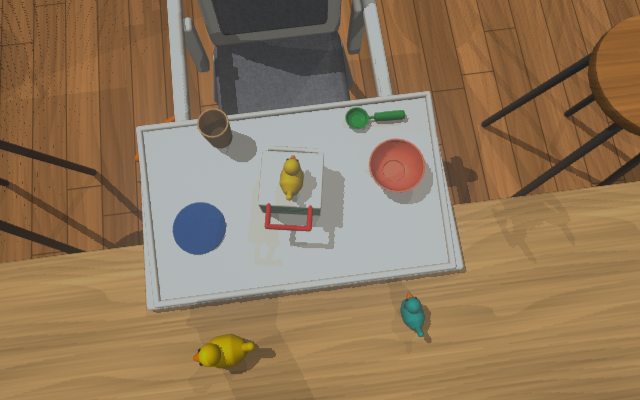

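Candidates for the duck in the top view are yellow on the lid (291,178), larger yellow on the table (222,352), and turquoise (412,314). The smaller yellow one standing on the lid is the match. I'll check it in a close crop.

```bash
python3 - <<'E'
import cv2
a=cv2.imread('pics/top0.png')[140:240,230:350]; b=cv2.imread('pics/scene0.png')[190:280,280:370]
cv2.imwrite('pics/c_top.png',cv2.resize(a,None,fx=6,fy=6,interpolation=cv2.INTER_CUBIC))
cv2.imwrite('pics/c_sc.png',cv2.resize(b,None,fx=6,fy=6,interpolation=cv2.INTER_CUBIC))
E
cat >> h.py <<'E'
def ray(c,u,v):
    d=np.linalg.inv(c['K'])@[u,v,1]; d=c['T'][:3,:3]@[d[0],-d[1],-d[2]]; return c['T'][:3,3],d
def onz(c,u,v,z):
    o,d=ray(c,u,v); return o+d*(z-o[2])/d[2]
def proj(c,p):
    q=c['T'][:3,:3].T@(np.asarray(p)-c['T'][:3,3]); k=c['K']@[q[0],-q[1],-q[2]]; return k[:2]/k[2]
def tri(c1,p1,c2,p2):
    o1,d1=ray(c1,*p1);o2,d2=ray(c2,*p2)
    s=np.linalg.lstsq(np.c_[d1,-d2],o2-o1,rcond=None)[0]; a=o1+d1*s[0];b=o2+d2*s[1]; return (a+b)/2,np.linalg.norm(a-b)
E
```

```text
(no output)
```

View pics/c_top.png

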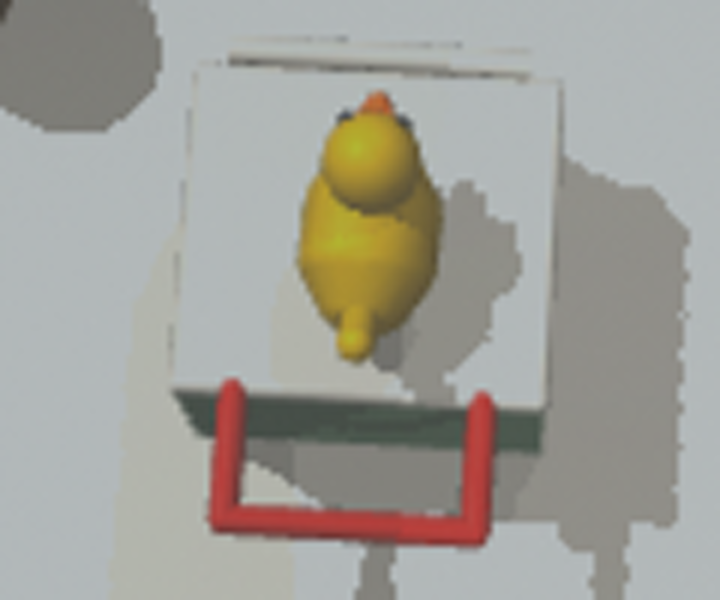

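View pics/c_sc.png

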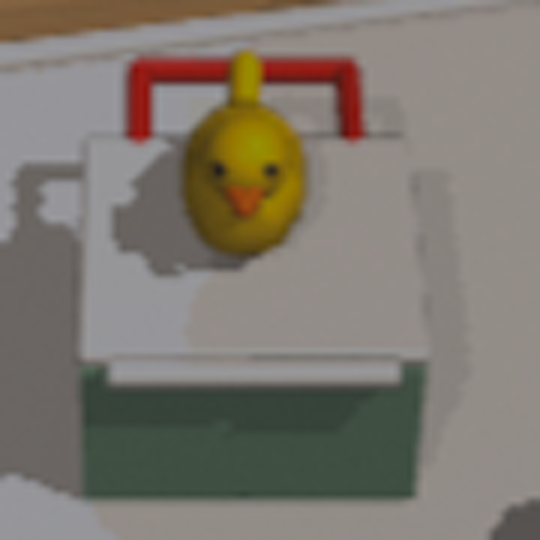

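Run:
```python
from h import *
t=np.load('top0.npz'); s=np.load('scene0.npz')
f=lambda x,y:(230+x/6-.4,140+y/6-.4); g=lambda x,y:(280+x/6-.4,190+y/6-.4)
np.set_printoptions(precision=4,suppress=True)
L=[onz(t,*f(*p),.1) for p in [(195,62),(562,80),(545,410),(172,390)]]
print('lid',L, [np.linalg.norm(L[i]-L[i-1]) for i in range(4)])
b1=onz(t,*f(222,520),.096);b2=onz(t,*f(478,533),.096);print('bar',b1,b2,np.linalg.norm(b1-b2),(b1+b2)/2)
print('bar tri',tri(t,f(222,520),s,g(356,70)),tri(t,f(478,533),s,g(142,70)))
print('body',onz(t,*f(370,238),.126),'head',onz(t,*f(370,158),.15),'beak',onz(t,*f(378,103),.145),'tail',onz(t,*f(355,345),.15))
print('duck widths',np.linalg.norm(onz(t,*f(299,238),.126)-onz(t,*f(441,238),.126)))
print('beak tri',tri(t,f(378,97),s,g(243,210)),'tail',tri(t,f(355,345),s,g(246,65)))
for n,c in(('top',t),('sc',s)):
    hsv=cv2.cvtColor(c['pixels'],cv2.COLOR_RGB2HSV)
    m=cv2.inRange(hsv,(105,120,40),(125,255,255)); k,lab,st,ce=cv2.connectedComponentsWithStats(m); i=1+np.argmax(st[1:,4]); print(n,st[i],ce[i]);print('mat',onz(c,*ce[i],.025))
    x,y,w,h=st[i,:4]; print(np.linalg.norm(onz(c,x,y+h/2,.025)-onz(c,x+w,y+h/2,.025)))
    m=cv2.inRange(hsv,(0,120,80),(6,255,255)); 
for n,u,v,z in(('cup',214,122,.102),('bowl',397,165,.067),('bigduck',222,352,.03),('turq',412,314,.03)): print(n,onz(t,u,v,z))
```

```text
lid [array([0.7072, 0.052 , 0.1   ]), array([ 0.6852, -0.067 ,  0.1   ]), array([ 0.5757, -0.0466,  0.1   ]), array([0.5977, 0.0709, 0.1   ])] [np.float64(0.11104866472468979), np.float64(0.12102202345813189), np.float64(0.11136907209802795), np.float64(0.11960658297390904)]
bar [0.5544 0.0599 0.096 ] [ 0.5396 -0.0203  0.096 ] 0.08158981025505116 [0.547  0.0198 0.096 ]
bar tri (array([0.5542, 0.0603, 0.0975]), np.float64(0.00113881204649833)) (array([ 0.5393, -0.0203,  0.098 ]), np.float64(4.104898927167854e-05))
body [0.632  0.0017 0.126 ] head [ 0.6503 -0.0016  0.15  ] beak [ 0.6694 -0.0062  0.145 ] tail [0.5921 0.0099 0.15  ]
duck widths 0.04464207308961446
beak tri (array([ 0.6705, -0.0077,  0.1466]), np.float64(0.002457905941136513)) tail (array([0.5937, 0.0093, 0.1428]), np.float64(0.0016714031114185518))
top [ 173  203   52   51 2049] [198.7286 228.0254]
mat [0.5828 0.2054 0.025 ]
0.10768549473965663
sc [ 376  210   44   31 1060] [397.3594 224.6755]
mat [0.5848 0.2024 0.025 ]
0.10659698363599678
cup [0.7778 0.1412 0.102 ]
bowl [ 0.6515 -0.2146  0.067 ]
bigduck [0.3325 0.1774 0.03  ]
turq [ 0.3556 -0.2     0.03  ]
```

Checks hold: the lid measures 111 × 120 mm, the bar triangulates to z 0.097 (expected 0.096), and the duck is 44.6 mm wide. The duck is at (0.632, 0.002, 0.126) with yaw about −11°. The mat is at (0.5835, 0.204). The bar is at (0.547, 0.020, 0.096) and the hinge at (0.6965, −0.0077). I'll move above the duck first.

Call:
{"fn": "apply_moves", "kwargs": {
  "targets": [
    {"translation":[0.03,0.042,0.03],"dr":[0,0,-3],"jaw":0},
    {"translation":[0.065,0.09,0.03],"dr":[0,0,-6],"jaw":0},
    {"translation":[0.1,0.14,0.03],"dr":[0,0,-9],"jaw":0},
    {"translation":[0.135,0.19,0.03],"dr":[0,0,-12],"jaw":0},
    {"translation":[0.17,0.24,0.03],"dr":[0,0,-15],"jaw":0},
    {"translation":[0.205,0.29,0.03],"dr":[0,0,-18],"jaw":0},
    {"translation":[0.24,0.335,0.03],"dr":[0,0,-21],"jaw":0},
    {"translation":[0.275,0.385,0.03],"dr":[0,0,-24],"jaw":0},
    {"translation":[0.31,0.435,0.03],"dr":[0,0,-27],"jaw":0},
    {"translation":[0.345,0.485,0.03],"dr":[0,0,-27.3],"jaw":0},
    {"translation":[0.38,0.53,0.03],"dr":[0,0,-27.3],"jaw":0},
    {"translation":[0.415,0.58,0.03],"dr":[0,0,-27.3],"jaw":0}
  ]
}}

```text
t: 1.6
tcp_pos: [0.5984, -0.0428, 0.261]
orientation: [[-0.0, -0.191, -0.982], [-0.001, -0.982, 0.191], [-1.0, 0.001, 0.0]]
force: [0.4, -0.6, 0.4]
grip_width: 0.0854
```

Call:
{"fn": "apply_moves", "kwargs": {
  "targets": [
    {"translation":[0.02,0.03,0],"dr":[0,0,0],"jaw":0},
    {"translation":[0.034,0.0455,0],"dr":[0,0,0],"jaw":0},
    {"translation":[0.034,0.0455,0],"dr":[0,0,0],"jaw":0},
    {"translation":[0.034,0.0455,0],"dr":[0,0,0],"jaw":0}
  ]
}}

```text
t: 2.1
tcp_pos: [0.6309, 0.0003, 0.2609]
orientation: [[-0.001, -0.192, -0.981], [-0.001, -0.981, 0.192], [-1.0, 0.001, 0.001]]
force: [-0.2, -0.0, 0.0]
grip_width: 0.0853
```

Run:
```python
from h import *
a=cap('top')['pixels'][120:250,220:380]; b=cap('scene')['pixels'][120:290,250:400]
a=cv2.resize(a,None,fx=2.5,fy=2.5);b=cv2.resize(b,None,fx=2.5,fy=2.5)
o=np.zeros((max(a.shape[0],b.shape[0]),a.shape[1]+b.shape[1],3),np.uint8);o[:a.shape[0],:a.shape[1]]=a;o[:b.shape[0],a.shape[1]:]=b
cv2.imwrite('pics/p1.png',o[:,:,::-1]);o=env.get_obs();print(o['joint_positions'],o['tcp_pos'])
```

```text
[ 0.07907272  0.48636777 -0.21377156  1.5503551   0.11140275  1.11736063
 -1.92394384] [ 6.31025169e-01 -3.56549638e-06  2.61255281e-01]
```

View pics/p1.png

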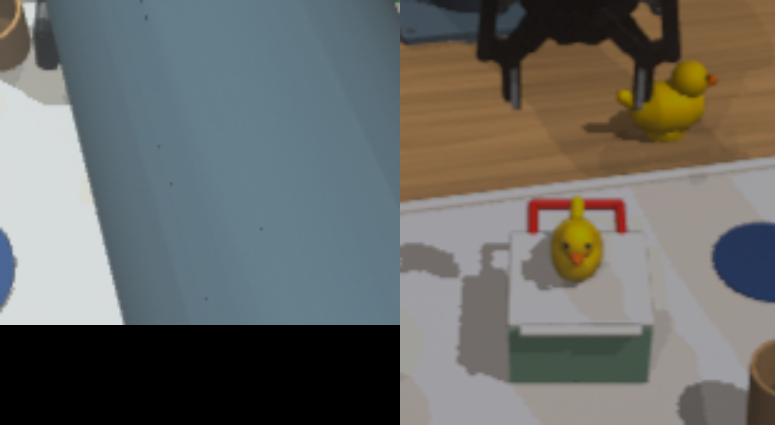

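The scene view shows the open fingers straddling the line to the duck, which stands undisturbed on the lid (crop pixel 577,245). The arm hides the top view. I'll descend.

Call:
{"fn": "apply_moves", "kwargs": {
  "targets": [
    {"translation":[0.001,0.001,-0.05],"dr":[0,0,0],"jaw":0},
    {"translation":[0.001,0.001,-0.09],"dr":[0,0,0],"jaw":0},
    {"translation":[0.001,0.001,-0.12],"dr":[0,0,0],"jaw":0},
    {"translation":[0.001,0.001,-0.14],"dr":[0,0,0],"jaw":0},
    {"translation":[0.001,0.001,-0.15],"dr":[0,0,0],"jaw":0},
    {"translation":[0.001,0.001,-0.157],"dr":[0,0,0],"jaw":0},
    {"translation":[0.001,0.001,-0.157],"dr":[0,0,0],"jaw":0}
  ]
}}

```text
t: 3.08
tcp_pos: [0.6329, 0.0026, 0.1046]
orientation: [[0.001, -0.191, -0.982], [-0.0, -0.982, 0.191], [-1.0, -0.0, -0.001]]
force: [0.1, 0.2, -0.8]
grip_width: 0.0857
```

Run:
```python
from h import *
b=cap('scene')['pixels'][150:290,250:400]
cv2.imwrite('pics/p2.png',cv2.resize(b,None,fx=4,fy=4)[:,:,::-1]);o=env.get_obs();print(o['force'],o['tcp_pos'])
```

```text
[ 0.48540085 -0.1243978   0.1651163 ] [0.63311019 0.00270059 0.10494435]
```

View pics/p2.png

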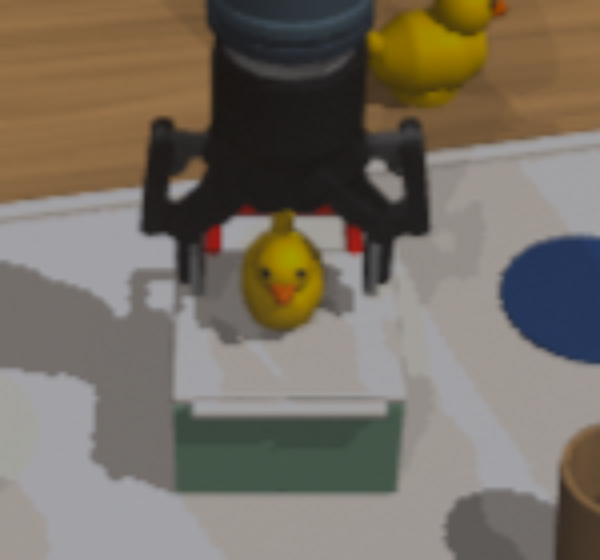

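The fingers at (190,265) and (378,265) sit evenly on either side of the duck (283,280). I'll close now.

Call:
{"fn": "apply_moves", "kwargs": {
  "targets": [
    {"translation":[0,0,0],"dr":[0,0,0],"jaw":0.3},
    {"translation":[0,0,0],"dr":[0,0,0],"jaw":0.5},
    {"translation":[0,0,0],"dr":[0,0,0],"jaw":0.7},
    {"translation":[0,0,0],"dr":[0,0,0],"jaw":0.8},
    {"translation":[0,0,0],"dr":[0,0,0],"jaw":0.8},
    {"translation":[0,0,0],"dr":[0,0,0],"jaw":0.8}
  ]
}}

```text
t: 3.88
tcp_pos: [0.6328, 0.0027, 0.1049]
orientation: [[0.0, -0.19, -0.982], [-0.0, -0.982, 0.19], [-1.0, -0.0, -0.0]]
force: [-2.0, -0.3, 6.1]
grip_width: 0.0421
```

Call:
{"fn": "apply_moves", "kwargs": {
  "targets": [
    {"translation":[0,0,0.01],"dr":[0,0,0],"jaw":0.8},
    {"translation":[0,0,0.03],"dr":[0,0,0],"jaw":0.8},
    {"translation":[0,0,0.06],"dr":[0,0,0],"jaw":0.8},
    {"translation":[0,0,0.08],"dr":[0,0,0],"jaw":0.8},
    {"translation":[0,0,0.08],"dr":[0,0,0],"jaw":0.8},
    {"translation":[0,0,0.08],"dr":[0,0,0],"jaw":0.8}
  ]
}}

```text
t: 4.62
tcp_pos: [0.632, 0.0026, 0.1835]
orientation: [[-0.001, -0.19, -0.982], [-0.0, -0.982, 0.19], [-1.0, 0.0, 0.001]]
force: [-0.4, 1.0, -0.7]
grip_width: 0.0427
```

Run:
```python
from h import *
b=cap('scene')['pixels'][120:270,250:400]
cv2.imwrite('pics/p3.png',cv2.resize(b,None,fx=4,fy=4,interpolation=cv2.INTER_CUBIC)[:,:,::-1]);o=env.get_obs();print(o['force'],o['wrist_torque'],o['tcp_pos'],o['grip_width'])
```

```text
[ 0.38680891  0.00827518 -0.01133602] [-0.02195487 -0.01050733 -0.04094223] [0.63176794 0.002631   0.18312534] 0.04225825714932379
```

View pics/p3.png

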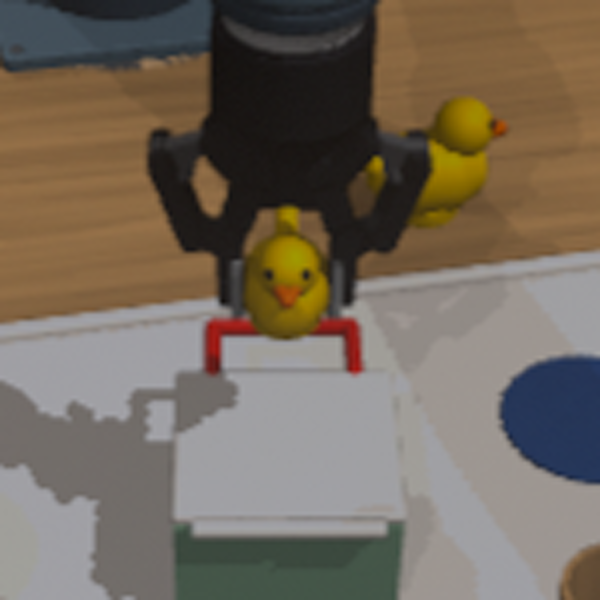

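The duck is held upright and clear of the lid (crop 287,285). Next I carry it to the mat.

Call:
{"fn": "apply_moves", "kwargs": {
  "targets": [
    {"translation":[-0.005,0.02,0],"dr":[0,0,2],"jaw":0.8},
    {"translation":[-0.014,0.06,0],"dr":[0,0,5],"jaw":0.8},
    {"translation":[-0.024,0.1,0],"dr":[0,0,8],"jaw":0.8},
    {"translation":[-0.034,0.14,0],"dr":[0,0,11],"jaw":0.8},
    {"translation":[-0.043,0.18,0],"dr":[0,0,14],"jaw":0.8},
    {"translation":[-0.048,0.202,0],"dr":[0,0,15],"jaw":0.8},
    {"translation":[-0.048,0.202,-0.03],"dr":[0,0,15],"jaw":0.8},
    {"translation":[-0.048,0.202,-0.07],"dr":[0,0,15],"jaw":0.8},
    {"translation":[-0.048,0.202,-0.1],"dr":[0,0,15],"jaw":0.8},
    {"translation":[-0.048,0.202,-0.125],"dr":[0,0,15],"jaw":0.8},
    {"translation":[-0.048,0.202,-0.135],"dr":[0,0,15],"jaw":0.8},
    {"translation":[-0.048,0.202,-0.135],"dr":[0,0,15],"jaw":0.8}
  ]
}}

```text
t: 6.18
tcp_pos: [0.5843, 0.2045, 0.0489]
orientation: [[-0.001, 0.07, -0.998], [-0.0, -0.998, -0.07], [-1.0, 0.0, 0.001]]
force: [0.7, -0.4, -0.2]
grip_width: 0.0425
```

Run:
```python
from h import *
c=cap('scene');b=c['pixels'][150:270,320:470]
cv2.imwrite('pics/p4.png',cv2.resize(b,None,fx=4,fy=4,interpolation=cv2.INTER_CUBIC)[:,:,::-1]);o=env.get_obs();print(o['force'],o['tcp_pos'],o['grip_width'],o['joint_positions'])
```

```text
[ 0.20704109 -0.5808571  -0.63689209] [0.58496903 0.20485106 0.04977061] 0.04246482859707797 [-0.22816182  0.73491081 -0.25529429  1.71520428  0.25854164  0.72404318
 -2.11568211]
```

View pics/p4.png

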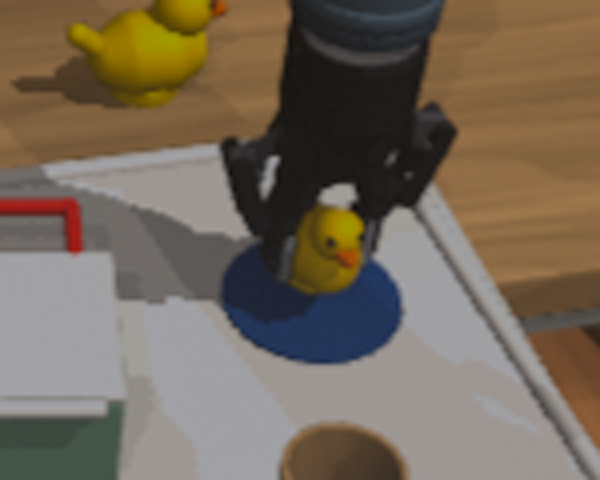

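The duck is above the mat, 19 mm high and upright. I'll lower it gently and watch the force.

Call:
{"fn": "apply_moves", "kwargs": {
  "targets": [
    {"translation":[0,0,-0.008],"dr":[0,0,0],"jaw":0.8},
    {"translation":[0,0,-0.013],"dr":[0,0,0],"jaw":0.8},
    {"translation":[0,0,-0.016],"dr":[0,0,0],"jaw":0.8},
    {"translation":[0,0,-0.017],"dr":[0,0,0],"jaw":0.8},
    {"translation":[0,0,-0.017],"dr":[0,0,0],"jaw":0.8}
  ]
}}

```text
t: 6.85
tcp_pos: [0.5846, 0.2047, 0.0323]
orientation: [[-0.0, 0.07, -0.998], [0.0, -0.998, -0.07], [-1.0, -0.0, 0.0]]
force: [0.3, -0.1, -0.7]
grip_width: 0.0423
```

Call:
{"fn": "apply_moves", "kwargs": {
  "targets": [
    {"translation":[0,0,-0.001],"dr":[0,0,0],"jaw":0.8},
    {"translation":[0,0,-0.002],"dr":[0,0,0],"jaw":0.8},
    {"translation":[0,0,-0.002],"dr":[0,0,0],"jaw":0.8},
    {"translation":[0,0,-0.002],"dr":[0,0,0],"jaw":0.8}
  ]
}}

```text
t: 7.35
tcp_pos: [0.5847, 0.2047, 0.0304]
orientation: [[0.0, 0.07, -0.998], [0.0, -0.998, -0.07], [-1.0, -0.0, -0.0]]
force: [-0.6, -0.3, -0.0]
grip_width: 0.0421
```

Call:
{"fn": "apply_moves", "kwargs": {
  "targets": [
    {"translation":[0,0,-0.001],"dr":[0,0,0],"jaw":0.8},
    {"translation":[0,0,-0.001],"dr":[0,0,0],"jaw":0.8}
  ]
}}

```text
t: 7.6
tcp_pos: [0.5848, 0.2047, 0.0303]
orientation: [[0.0, 0.07, -0.998], [-0.0, -0.998, -0.07], [-1.0, 0.0, -0.0]]
force: [-2.2, -1.3, 7.9]
grip_width: 0.0422
```

Run:
```python
from h import *
c=cap('scene');b=c['pixels'][170:260,340:450]
cv2.imwrite('pics/p5.png',cv2.resize(b,None,fx=6,fy=6,interpolation=cv2.INTER_CUBIC)[:,:,::-1]);o=env.get_obs();print(o['force'],o['tcp_pos'],o['grip_width'])
```

```text
[-3.18559458 -1.1050693   8.92335672] [0.58482215 0.20472231 0.03031944] 0.042469122054780095
```

View pics/p5.png

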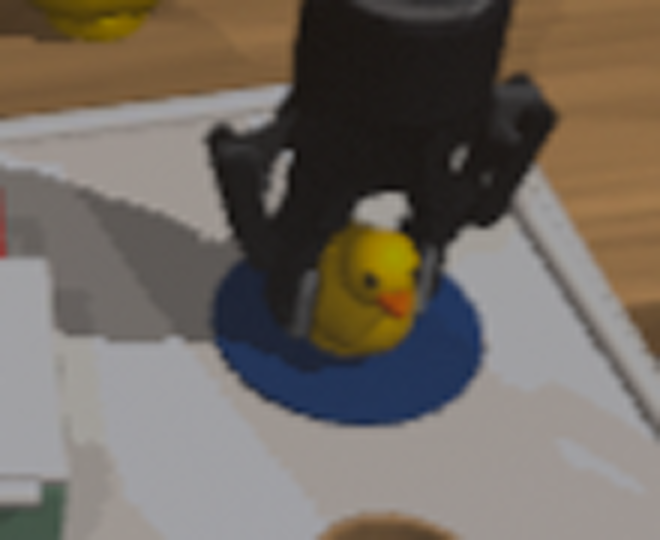

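Contact is at about 8 N and the duck is upright near the mat's centre. I'll release and rise.

Call:
{"fn": "apply_moves", "kwargs": {
  "targets": [
    {"translation":[0,0,0.0005],"dr":[0,0,0],"jaw":0.3},
    {"translation":[0,0,0.0005],"dr":[0,0,0],"jaw":0.1},
    {"translation":[0,0,0.0005],"dr":[0,0,0],"jaw":0},
    {"translation":[0,0,0.0005],"dr":[0,0,0],"jaw":0},
    {"translation":[0,0,0.02],"dr":[0,0,0],"jaw":0},
    {"translation":[0,0,0.06],"dr":[0,0,0],"jaw":0},
    {"translation":[0,0,0.12],"dr":[0,0,0],"jaw":0},
    {"translation":[0,0,0.18],"dr":[0,0,0],"jaw":0},
    {"translation":[0,0,0.18],"dr":[0,0,0],"jaw":0}
  ]
}}

```text
t: 8.78
tcp_pos: [0.588, 0.2063, 0.2164]
orientation: [[0.011, 0.07, -0.997], [0.004, -0.998, -0.07], [-1.0, -0.003, -0.011]]
force: [0.3, -0.6, -0.8]
grip_width: 0.0851
```

Run:
```python
from h import *
c=cap('scene');b=c['pixels'][110:270,250:450]
cv2.imwrite('pics/p6.png',cv2.resize(b,None,fx=4,fy=3.7,interpolation=cv2.INTER_CUBIC)[:,:,::-1]);o=env.get_obs();print(o['force'],o['tcp_pos'],o['grip_width'],o['joint_positions'])
```

```text
[ 0.09797099 -0.22735328  0.01508602] [0.58624032 0.20541012 0.21314957] 0.08547503370072297 [-0.18774999  0.52302058 -0.31033698  1.62755006  0.18161182  1.01302807
 -2.05544918]
```

View pics/p6.png

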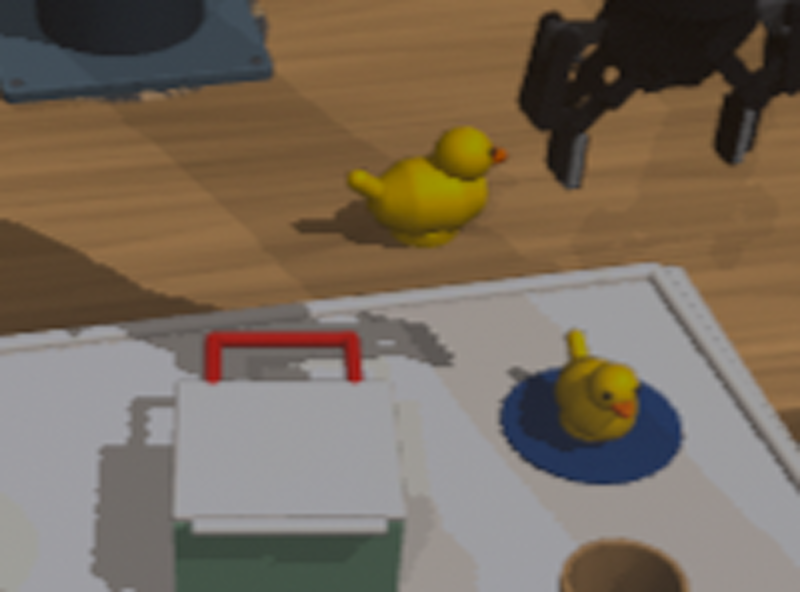

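The duck stands upright on the mat on its own (crop 598,405). Next I move above the bar with the jaws turned across it and partly closed.

Call:
{"fn": "apply_moves", "kwargs": {
  "targets": [
    {"translation":[-0.004,-0.02,0],"dr":[0,0,9],"jaw":0.3},
    {"translation":[-0.008,-0.045,0],"dr":[0,0,18],"jaw":0.5},
    {"translation":[-0.014,-0.07,0],"dr":[0,0,27],"jaw":0.55},
    {"translation":[-0.019,-0.095,0],"dr":[0,0,36],"jaw":0.55},
    {"translation":[-0.024,-0.12,0],"dr":[0,0,45],"jaw":0.55},
    {"translation":[-0.029,-0.145,0],"dr":[0,0,54],"jaw":0.55},
    {"translation":[-0.034,-0.17,0],"dr":[0,0,63],"jaw":0.55},
    {"translation":[-0.038,-0.185,0],"dr":[0,0,72],"jaw":0.55},
    {"translation":[-0.038,-0.185,0],"dr":[0,0,75.6],"jaw":0.55},
    {"translation":[-0.038,-0.185,0],"dr":[0,0,75.6],"jaw":0.55},
    {"translation":[-0.038,-0.185,0],"dr":[0,0,75.6],"jaw":0.55}
  ]
}}

```text
t: 10.2
tcp_pos: [0.5462, 0.02, 0.2089]
orientation: [[-0.001, 0.984, -0.181], [0.0, -0.181, -0.984], [-1.0, -0.001, 0.0]]
force: [-0.6, -0.9, -0.0]
grip_width: 0.0387
```

Run:
```python
from h import *
o=env.get_obs();print(o['force'],o['tcp_pos'],o['orientation'],o['grip_width'],o['joint_positions'])
c=cap('top');a=c['pixels'][130:280,150:330]
cv2.imwrite('pics/p7.png',cv2.resize(a,None,fx=4,fy=4,interpolation=cv2.INTER_CUBIC)[:,:,::-1])
```

```text
[-0.60822995 -0.94769254 -0.01413455] [0.54621434 0.01996551 0.20889336] [[-9.49934132e-04  9.83505009e-01 -1.80878398e-01]
 [ 8.12452230e-05 -1.80878403e-01 -9.83505464e-01]
 [-9.99999546e-01 -9.48960914e-04  9.19174847e-05]] 0.03869901225691342 [ 0.33598347  0.45351786 -0.58807533  1.80894476  0.29883606  0.96964346
 -0.55858587]
```

View pics/p7.png

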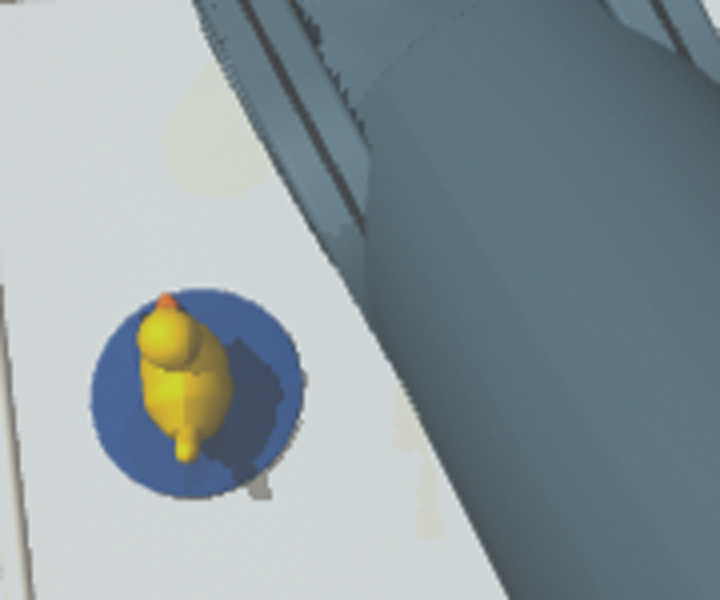

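Run:
```python
from h import *
t=np.load('top0.npz')
print(onz(t,150+187/4-.4,130+380/4-.4,.051), onz(t,150+198/4-.4,130+393/4-.4,.025))
```

```text
[0.5849537  0.20353282 0.051     ] [0.58309719 0.20457484 0.025     ]
```

Call:
{"fn": "apply_moves", "kwargs": {
  "targets": [
    {"translation":[0.0005,0,-0.04],"dr":[0,0,0],"jaw":0.6},
    {"translation":[0.0005,0,-0.07],"dr":[0,0,0],"jaw":0.6},
    {"translation":[0.0005,0,-0.075],"dr":[0,0,0],"jaw":0.6},
    {"translation":[0.0005,0,-0.075],"dr":[0,0,0],"jaw":0.6}
  ]
}}

```text
t: 10.75
tcp_pos: [0.5475, 0.0201, 0.1348]
orientation: [[0.0, 0.984, -0.18], [0.0, -0.18, -0.984], [-1.0, 0.0, -0.0]]
force: [1.2, 0.1, -0.1]
grip_width: 0.034
```

Run:
```python
from h import *
o=env.get_obs();print(o['force'],o['tcp_pos'],o['grip_width'])
c=cap('scene');a=c['pixels'][130:250,260:400]
print(proj(c,o['tcp_pos']), proj(c,[.547,.0198,.096]))
cv2.imwrite('pics/p8.png',cv2.resize(a,None,fx=5,fy=5,interpolation=cv2.INTER_CUBIC)[:,:,::-1])
```

```text
[ 1.24797535  0.08769542 -0.07814095] [0.54746256 0.02007124 0.13480257] 0.03401695812335402
[321.36461644 189.17743218] [320.8987782 201.9340045]
```

View pics/p8.png

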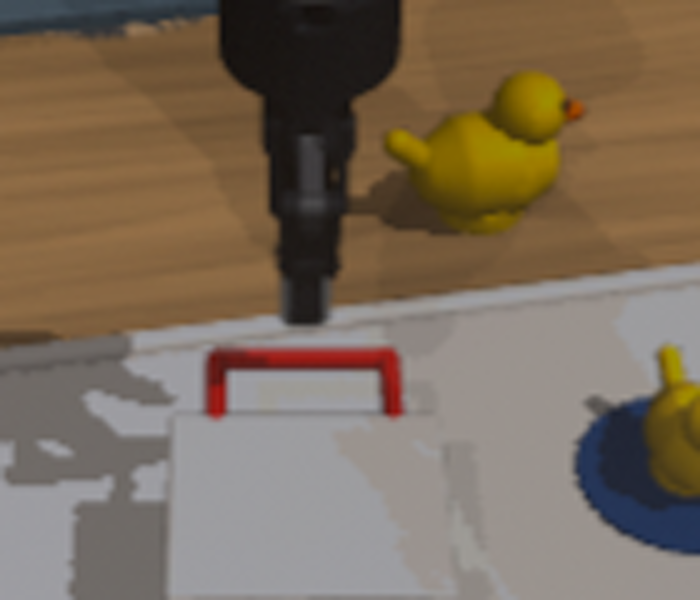

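The duck sits within 2 mm of the mat centre. The finger is centred over the bar (crop 303,357), so I descend and grip.

Call:
{"fn": "apply_moves", "kwargs": {
  "targets": [
    {"translation":[0,0,-0.02],"dr":[0,0,0],"jaw":0.6},
    {"translation":[0,0,-0.035],"dr":[0,0,0],"jaw":0.6},
    {"translation":[0,0,-0.048],"dr":[0,0,0],"jaw":0.6},
    {"translation":[0,0,-0.057],"dr":[0,0,0],"jaw":0.6},
    {"translation":[0,0,-0.057],"dr":[0,0,0],"jaw":0.6},
    {"translation":[0,0,-0.057],"dr":[0,0,0],"jaw":0.8},
    {"translation":[0,0,-0.057],"dr":[0,0,0],"jaw":1.0},
    {"translation":[0,0,-0.057],"dr":[0,0,0],"jaw":1.0},
    {"translation":[0,0,-0.057],"dr":[0,0,0],"jaw":1.0},
    {"translation":[0,0,-0.057],"dr":[0,0,0],"jaw":1.0}
  ]
}}

```text
t: 12.05
tcp_pos: [0.5475, 0.0198, 0.0775]
orientation: [[0.001, 0.984, -0.18], [0.0, -0.18, -0.984], [-1.0, 0.001, -0.0]]
force: [1.0, 0.4, 2.3]
grip_width: 0.0079
```

Run:
```python
from h import *
o=env.get_obs();print(o['force'],o['tcp_pos'],o['grip_width'])
h=np.array([.6965,-.0077,.096]);x=np.array([.9835,-.181,0]);b=o['tcp_pos']+[0,0,.019]
print('bar from hinge',(b-h)@x)
# chord shifts from closed bar, kept at hinge geometry
for d in range(0,61,5):
    a=np.radians(d);print(d,np.round(.152*((1-np.cos(a))*x+np.array([0,0,np.sin(a)])),4))
```

```text
[1.01125302 0.43260674 2.27257387] [0.54750657 0.01978608 0.07754763] 0.007858629949319268
bar from hinge -0.1515100176918014
0 [0. 0. 0.]
5 [ 0.0006 -0.0001  0.0132]
10 [ 0.0023 -0.0004  0.0264]
15 [ 0.0051 -0.0009  0.0393]
20 [ 0.009  -0.0017  0.052 ]
25 [ 0.014  -0.0026  0.0642]
30 [ 0.02   -0.0037  0.076 ]
35 [ 0.027  -0.005   0.0872]
40 [ 0.035  -0.0064  0.0977]
45 [ 0.0438 -0.0081  0.1075]
50 [ 0.0534 -0.0098  0.1164]
55 [ 0.0637 -0.0117  0.1245]
60 [ 0.0747 -0.0138  0.1316]
```

The grip reads 7.9 mm, about 2 mm under as it did with the duck, so the 10 mm bar is held. I'll lift along the arc.

Call:
{"fn": "apply_moves", "kwargs": {
  "targets": [
    {"translation":[0.0006,-0.0001,0.0132],"dr":[0,0,0],"jaw":1.0},
    {"translation":[0.0023,-0.0004,0.0264],"dr":[0,0,0],"jaw":1.0},
    {"translation":[0.0051,-0.0009,0.0393],"dr":[0,0,0],"jaw":1.0},
    {"translation":[0.009,-0.0017,0.052],"dr":[0,0,0],"jaw":1.0},
    {"translation":[0.009,-0.0017,0.052],"dr":[0,0,0],"jaw":1.0},
    {"translation":[0.009,-0.0017,0.052],"dr":[0,0,0],"jaw":1.0}
  ]
}}

```text
t: 12.8
tcp_pos: [0.5555, 0.0183, 0.129]
orientation: [[-0.001, 0.984, -0.18], [0.0, -0.18, -0.984], [-1.0, -0.001, 0.0]]
force: [-0.6, 1.4, -1.4]
grip_width: 0.008
```

Run:
```python
from h import *
o=env.get_obs();print(o['force'],o['wrist_torque'],o['tcp_pos'],o['grip_width'])
c=cap('scene');a=c['pixels'][130:280,250:400]
cv2.imwrite('pics/p9.png',cv2.resize(a,None,fx=4,fy=4,interpolation=cv2.INTER_CUBIC)[:,:,::-1])
```

```text
[-0.58889104  1.3595768  -1.42983851] [ 0.39466541  0.29512374 -0.03400496] [0.55554951 0.01825045 0.12900753] 0.00803092711137462
```

View pics/p9.png

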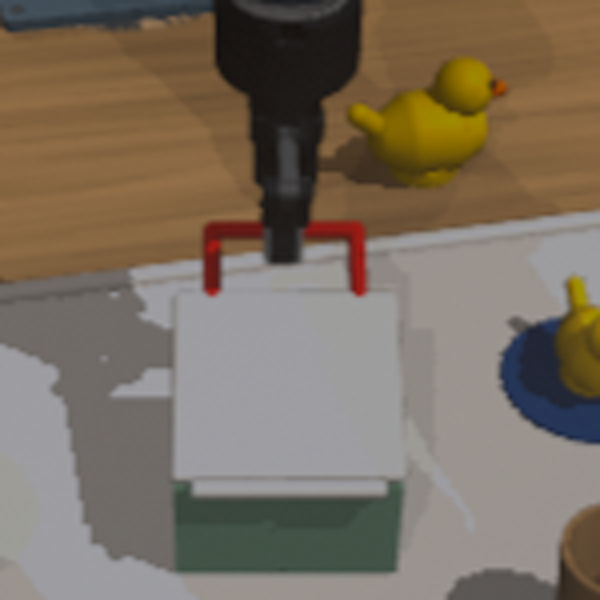

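The lid is open about 20° with low forces, and the bar is still in the fingers (crop 283,230). I'll continue to 60°.

Call:
{"fn": "apply_moves", "kwargs": {
  "targets": [
    {"translation":[0.005,-0.0009,0.0122],"dr":[0,0,0],"jaw":1.0},
    {"translation":[0.011,-0.002,0.024],"dr":[0,0,0],"jaw":1.0},
    {"translation":[0.018,-0.0033,0.0352],"dr":[0,0,0],"jaw":1.0},
    {"translation":[0.026,-0.0047,0.0457],"dr":[0,0,0],"jaw":1.0},
    {"translation":[0.0348,-0.0064,0.0555],"dr":[0,0,0],"jaw":1.0},
    {"translation":[0.0444,-0.0081,0.0644],"dr":[0,0,0],"jaw":1.0},
    {"translation":[0.0547,-0.01,0.0725],"dr":[0,0,0],"jaw":1.0},
    {"translation":[0.0657,-0.0121,0.0796],"dr":[0,0,0],"jaw":1.0},
    {"translation":[0.0657,-0.0121,0.0796],"dr":[0,0,0],"jaw":1.0},
    {"translation":[0.0657,-0.0121,0.0796],"dr":[0,0,0],"jaw":1.0}
  ]
}}

```text
t: 14.1
tcp_pos: [0.6215, 0.006, 0.2124]
orientation: [[-0.0, 0.984, -0.18], [-0.001, -0.18, -0.984], [-1.0, -0.0, 0.001]]
force: [-12.3, 0.4, 18.3]
grip_width: 0.0079
```

Run:
```python
from h import *
o=env.get_obs();print(o['force'],o['wrist_torque'],o['tcp_pos'],o['grip_width'])
h=np.array([.6965,-.0077,.096]);x=np.array([.9835,-.181,0]);b=o['tcp_pos']+[0,0,.019]
r=b-h;print('angle',np.degrees(np.arctan2(r[2],-r@x)),np.hypot(r[2],r@x))
c=cap('scene','full_end.png');a=c['pixels'][120:270,250:400]
y=np.array([.181,.9835,0])
for d in(55,60,65):
    A=np.radians(d);p=h-.152*np.cos(A)*x+[0,0,.152*np.sin(A)]
    e=h-.112*np.cos(A)*x+[0,0,.112*np.sin(A)]
    print(d,[(np.round((proj(c,q)-[250,120])*4)) for q in (p+.04*y,p-.04*y,e+.06*y,e-.06*y)])
cv2.imwrite('pics/p10.png',cv2.resize(a,None,fx=4,fy=4,interpolation=cv2.INTER_CUBIC)[:,:,::-1])
```

```text
[-12.27983567   0.35143577  18.26647407] [ 0.11563973  2.46919717 -0.03656777] [0.62149245 0.00603906 0.21240954] 0.00788856334439175
angle 60.613700631978475 0.15540536212947184
55 [array([370., 228.]), array([212., 229.]), array([409., 307.]), array([173., 308.])]
60 [array([373., 231.]), array([212., 231.]), array([411., 309.]), array([173., 310.])]
65 [array([375., 236.]), array([212., 236.]), array([413., 314.]), array([172., 315.])]
```

View pics/p10.png

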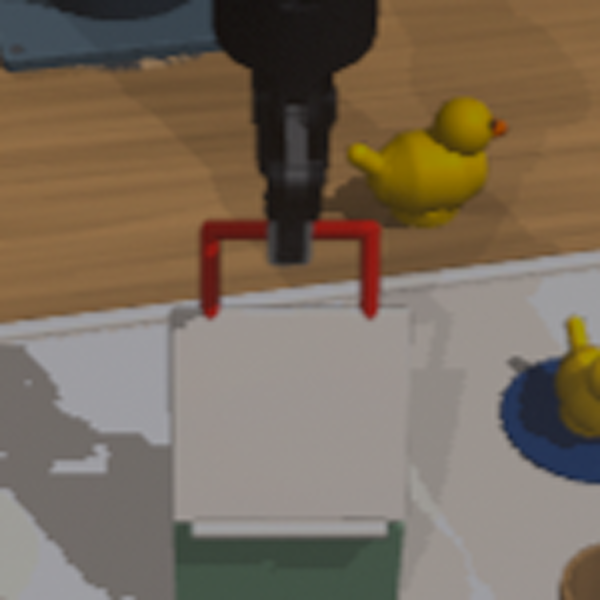

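View pics/full_end.png

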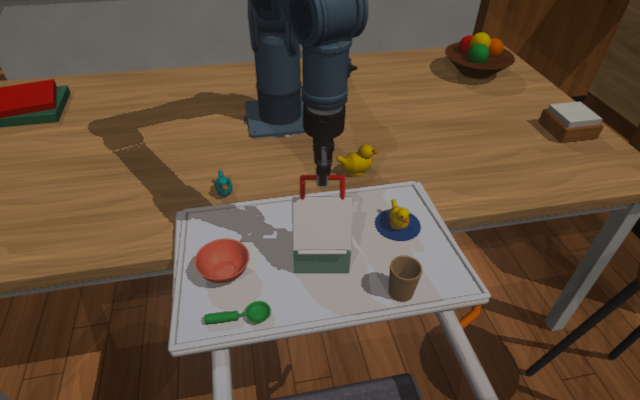

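Bar ends at crop (210,230) and (371,230) match the 60° prediction of (212,231) and (373,231). The duck, bowl, cup and spoon are in place. The 22 N force along the lid is unexpected, so I'll dwell and look closer.

Call:
{"fn": "apply_moves", "kwargs": {
  "targets": [
    {"translation":[0,0,0],"dr":[0,0,0],"jaw":1.0},
    {"translation":[0,0,0],"dr":[0,0,0],"jaw":1.0}
  ]
}}

```text
t: 14.4
tcp_pos: [0.6214, 0.0061, 0.2124]
orientation: [[-0.0, 0.984, -0.18], [-0.001, -0.18, -0.984], [-1.0, -0.0, 0.001]]
force: [-11.0, 1.1, 18.1]
grip_width: 0.0075
```

Run:
```python
from h import *
o=env.get_obs();print(o['force'],o['wrist_torque'],o['tcp_pos'],o['grip_width'])
c=cap('scene');a=c['pixels'][140:210,290:360]
print((proj(c,o['tcp_pos'])-[290,140])*8,(proj(c,o['tcp_pos']+[0,0,.019])-[290,140])*8)
a=cv2.resize(a,None,fx=8,fy=8,interpolation=cv2.INTER_CUBIC)
cv2.imwrite('pics/p11.png',cv2.convertScaleAbs(a,alpha=1.8)[:,:,::-1])
cv2.imwrite('pics/p12.png',cap('top')['pixels'][:,:,::-1])
```

```text
[-11.04430477   1.10034536  18.05164601] [ 0.10509944  2.43351742 -0.07604802] [0.62142538 0.00607068 0.21237798] 0.007476110885726942
[263.23615394 348.73278241] [264.82801426 289.32868236]
```

View pics/p11.png

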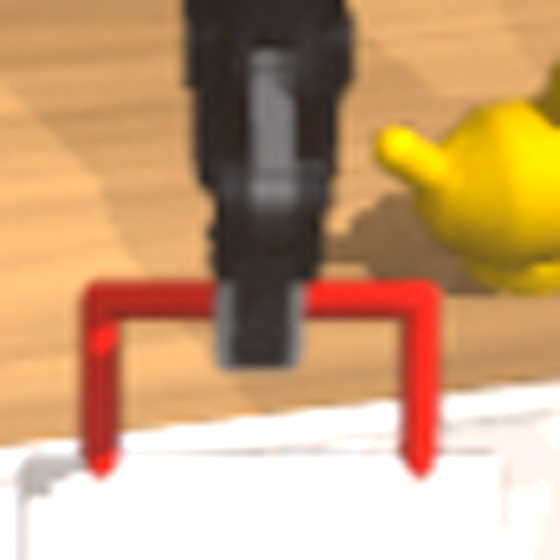

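View pics/p12.png

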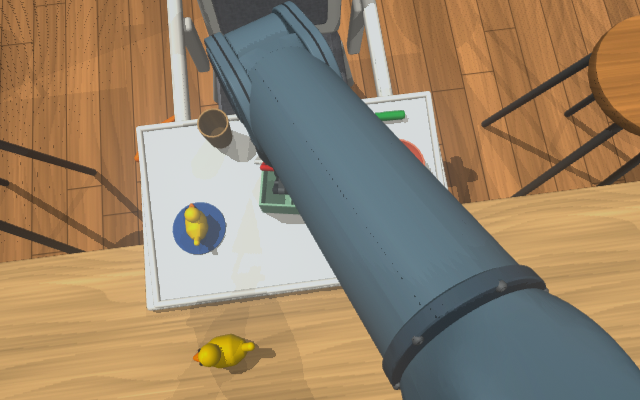

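No finger touches the lid: the tip is at (262,368) and the lid edge at y≈455. The strain is purely radial, so I'll ease the command outward 3 mm and see.

Call:
{"fn": "apply_moves", "kwargs": {
  "targets": [
    {"translation":[-0.0008,0.0001,0.0013],"dr":[0,0,0],"jaw":1.0},
    {"translation":[-0.0015,0.0003,0.0026],"dr":[0,0,0],"jaw":1.0},
    {"translation":[-0.0015,0.0003,0.0026],"dr":[0,0,0],"jaw":1.0},
    {"translation":[-0.0015,0.0003,0.0026],"dr":[0,0,0],"jaw":1.0}
  ]
}}

```text
t: 15.0
tcp_pos: [0.6204, 0.0062, 0.212]
orientation: [[-0.0, 0.984, -0.18], [-0.0, -0.18, -0.984], [-1.0, 0.0, 0.0]]
force: [-3.1, 1.4, 5.3]
grip_width: 0.0078
```

Run:
```python
from h import *
o=env.get_obs();print(o['force'],o['wrist_torque'],o['tcp_pos'],o['grip_width'])
c=cap('top');d=cap('scene');np.savez('e1.npz',top=c['pixels'],sc=d['pixels'])
h=np.array([.6965,-.0077,.096]);x=np.array([.9835,-.181,0]);y=np.array([.181,.9835,0])
im=c['pixels'].copy()
a=im[140:220,225:305]
a=cv2.resize(a,None,fx=7,fy=7,interpolation=cv2.INTER_CUBIC)
for D in (54,57,60,63,66):
    A=np.radians(D);p=h-.152*np.cos(A)*x+[0,0,.152*np.sin(A)]
    print(D,(proj(c,p+.04*y)-[225,140]+.5)*7, (proj(c,p+.02*y)-[225,140]+.5)*7, 'scene',proj(d,p+.04*y),proj(d,p-.04*y))
cv2.imwrite('pics/p13.png',a[:,:,::-1])
```

```text
[-3.10995221  1.44095058  5.34196679] [ 0.24251472  0.72626622 -0.07931093] [0.62037462 0.00619113 0.21198732] 0.007750920462750999
54 [265.36706595 257.14184958] [348.7936855  261.26157365] scene [342.51645832 176.93316831] [303.06130457 177.07270611]
57 [265.39090619 225.28128799] [349.14458653 229.40412883] scene [342.83241319 177.1978207 ] [303.03095703 177.33896761]
60 [265.65082062 192.71244787] [349.69017127 196.83597716] scene [343.15218119 177.6757512 ] [303.00131938 177.81883614]
63 [266.14809876 159.56953698] [350.43006486 163.69131704] scene [343.4748909  178.37116631] [302.97250064 178.51652917]
66 [266.88262312 125.99245138] [351.36271656 130.11005126] scene [343.79961434 179.28765469] [302.94461235 179.43564541]
```

View pics/p13.png

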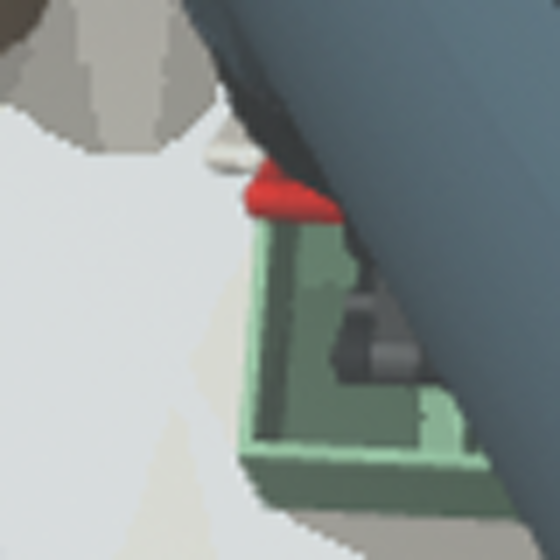

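In the top crop, the bar's lower edge is at (320,221). Less its 22 px radius, that puts the centre at y≈199, against 196 predicted for 60°, so the lid is at about 59.7°. The force has dropped to 6 N. I'll do a short dwell and a last check that nothing else moved.

Call:
{"fn": "apply_moves", "kwargs": {
  "targets": [
    {"translation":[0,0,0],"dr":[0,0,0],"jaw":1.0},
    {"translation":[0,0,0],"dr":[0,0,0],"jaw":1.0},
    {"translation":[0,0,0],"dr":[0,0,0],"jaw":1.0},
    {"translation":[0,0,0],"dr":[0,0,0],"jaw":1.0}
  ]
}}

```text
t: 15.6
tcp_pos: [0.6202, 0.0063, 0.2119]
orientation: [[-0.0, 0.984, -0.18], [-0.0, -0.18, -0.984], [-1.0, -0.0, 0.0]]
force: [-5.0, 1.2, 5.6]
grip_width: 0.0078
```

Run:
```python
from h import *
o=env.get_obs();print(o['t'],o['force'],o['tcp_pos'],o['grip_width'])
d=cap('scene','end2.png')['pixels'].astype(int);s=np.load('scene0.npz')['pixels'].astype(int)
for n,(u0,u1,v0,v1) in dict(bowl=(190,255,235,285),cup=(385,425,252,303),spoon=(200,275,298,328),turq=(212,235,168,198)).items():
    print(n,np.abs(d-s)[v0:v1,u0:u1].mean())
b=d[180:260,340:440].astype(np.uint8);cv2.imwrite('pics/p14.png',cv2.resize(b,None,fx=6,fy=6,interpolation=cv2.INTER_CUBIC)[:,:,::-1])
```

```text
15.6 [-5.00905276  1.18991451  5.62625409] [0.62021662 0.00626348 0.21185774] 0.007817874049845462
bowl 6.372410256410256
cup 4.401307189542484
spoon 9.026814814814815
turq 3.4033816425120773
```

View pics/end2.png

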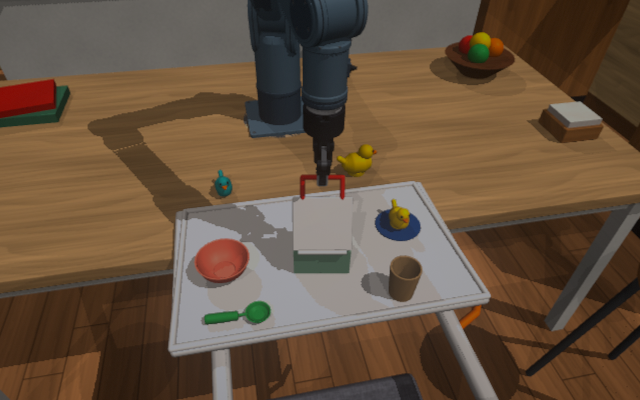

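View pics/p14.png

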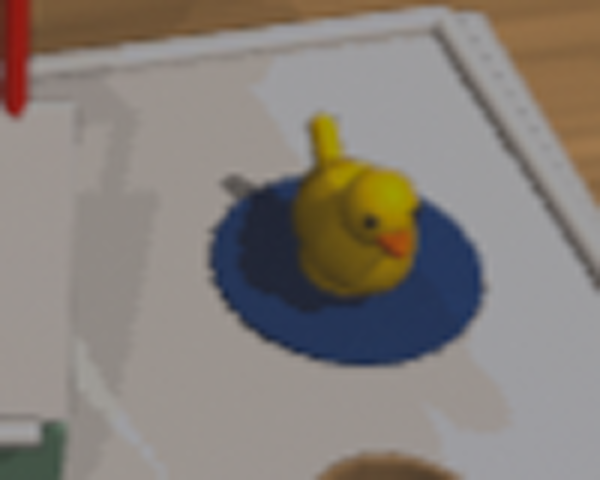

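The duck is upright on the mat, the bar is held, and the bowl (222,261), cup (404,278) and spoon (240,315) are at their starting pixels. I'm handing it in.

```bash
python3 -c "
from bench import env
print(env.close_job())"
```

```text
the job is handed in; nothing more can be done
None
```

The duck is standing upright on the blue mat, and I handed the job in at 15.6 s with the gripper still holding the lid open at about 60°.

- **Duck:** I chose the smaller yellow one on the lid. In the top view it sat within about 2 mm of the mat centre, and it was still upright in the last picture.
- **Lid angle:** the top camera put it at about 59.7°. The arm's own position gave 59.4° to 60.7°, depending on whether I used the x or z reading. The scene camera agreed with 60° but is only good to a few degrees there.
- **Unexpected force:** on reaching 60° the wrist showed about 22 N along the lid. I did not find the cause; no finger touched the lid. Easing the arm 3 mm outward brought it down to about 6–8 N, and it held there at hand-in.
- **Bowl, cup and spoon:** I saw no movement of any of them. The before-and-after picture difference was largest around the spoon; I put that down to changed shadows, since its position in the picture had not changed.

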